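Shut and square up a pile of press-on-nail cases

TASK

Three identical flat press-on-nail cases belong in one neat pile on the little wooden display stand, where the first one already lies. Push the lid that is standing up on one of the two counter cases fully home, and stack both of them, right way up and in either order, squarely on the first one with all edges flush. Set the cases down rather than dropping them, leave the bottom case where it lies, and do not disturb the polish bottles or the buffer block.

Things in the scene. Friction and masses are not known exactly. Their poses are not given: they have to be found in the camera images.
- case_a_mid (a point): Bottom case, lying shut and loose on the wooden stand: flat dusty-rose plastic press-on-nail case, 105 (x) x 60 (y) x 24 mm (z) shut, 50 to 100 g. Foot 9 mm high and a window lid 15 mm high, sides flush; flat top and bottom, nothing interlocks. Point: 12 mm above the centre of its underside; z up, x along its length.
- case_b_mid (a point): Counter case with the raised lid, left or right of the stand; the gap bares a white shoulder all round: flat dusty-rose plastic press-on-nail case, 105 (x) x 60 (y) x 24 mm (z) shut, 50 to 100 g. Foot 9 mm high and a window lid 15 mm high, sides flush; flat top and bottom, nothing interlocks. Point: 12 mm above the centre of its underside; z up, x along its length, fixed to the foot, not the lid.
- case_c_mid (a point): The other counter case, shut, on the other side of the stand: flat dusty-rose plastic press-on-nail case, 105 (x) x 60 (y) x 24 mm (z) shut, 50 to 100 g. Foot 9 mm high and a window lid 15 mm high, sides flush; flat top and bottom, nothing interlocks. Point: 12 mm above the centre of its underside; z up, x along its length.
- lid (a joint): How far the lid of the raised-lid case stands above its seat, in m: 0 fully home (case 24 mm high), 0.0055 to 0.008 at the start, 0.009 highest. It slides straight up and down along the case's z, stays wherever it is left, and takes about 6 N to push at any height; home is a hard stop.
- lid_top (a point): Centre of the flat top of that lid (105 x 60 mm, clear stiff window in the middle that may be pressed on); 24 mm above the case's underside when home.
- stand_top (a point): Centre of the flat top of the fixed light-wood display stand, a plain slab 150 (x) x 100 (y) x 20 mm high; the bottom case lies roughly central on it, up to about 15 degrees askew.
- polish1_mid (a point): Nail-polish bottle standing loose, 30 x 30 mm square glass with a round gold cap, 80 mm high; this point is its centre, 40 mm up. To be left alone.
- polish2_mid (a point): Second such nail-polish bottle, same size and point. To be left alone.
- buffer_mid (a point): Loose grey-and-white nail buffer block, 95 (x) x 25 x 25 mm, lying on the counter; this point is its centre. To be left alone.

How it is judged (in metres and radians):
At the end, for the whole second after the job is handed in: Lid home within 1.5 mm. Both counter cases flat, upright and at rest, one directly on the bottom case, the other on that (either order), each centred within 6 mm of the bottom case and parallel within 0.09 rad (5 degrees). Bottom case flat, within 15 mm of where it lay (value of joint lid below 0.0015 m and ((z of case_c_mid in the frame of case_a_mid between 0.021 and 0.027 m and z of case_b_mid in the frame of case_a_mid between 0.044 and 0.052 m) or (z of case_b_mid in the frame of case_a_mid between 0.021 and 0.027 m and z of case_c_mid in the frame of case_a_mid between 0.044 and 0.052 m)) and distance of case_a_mid from where it was at the start of the episode below 0.015 m and horizontal distance between each of case_b_mid, case_c_mid and case_a_mid below 0.006 m and angle between the x axis of each of case_b_mid, case_c_mid and the x axis of case_a_mid, either way round below 0.09 rad and angle between each of case_b_mid, case_c_mid, case_a_mid's own z axis and vertical below 0.06 rad and linear speed of each of case_b, case_c below 0.01 m/s and angular speed of each of case_b, case_c below 0.1 rad/s); the robot touches nothing.
It fails at once if a bystander (polish bottle or buffer block) is moved by more than 20 mm or knocked over (distance of any of polish1_mid, polish2_mid, buffer_mid from where it was at the start of the episode above 0.02 m).
It fails at once if a case is dropped: it falls free of the gripper faster than 0.5 m/s (a drop of more than about 13 mm) ((linear speed of case_b above 0.5 m/s and contact force between case_b and the fingers below 0.01 N) or (linear speed of case_c above 0.5 m/s and contact force between case_c and the fingers below 0.01 N)).
It also fails if it takes over 70 s, if anything falls off the work surface, if the arm or the gripper's body presses on something with over 40 N, if the wrist force passes 120 N, or if a joint passes its speed limit or range.

ROBOT

A 6-joint arm with a two-finger parallel gripper is mounted at the origin on the work surface. World frame = base frame: x ahead of the robot, y to its left, z up, the work surface at z = 0. Lengths are in m, angles in degrees, forces in N, time in s.
With the tool pointing down it reaches from about 0.425 to 0.95 m from the base axis. Payload 14.7 kg.
Tool frame: the origin (TCP) lies between the finger pads; the fingertips stand 14 mm ahead of it and the grasp point (between the pads) lies 5 mm behind it; z points along the fingers, y is the line along which they close (so a half turn about z gives the same grasp; the last joint's range is limited). The gripper opens to 85 mm and grips with 20 to 120 N. Pads are 22 mm wide; open, the fingers measure 114 mm over their backs; the gripper's body (76 mm by 85 mm) begins 54 mm behind the grasp point. The pads swing forward as they close: fully open they stand 13 mm farther back than shut.
Start: joints at [-68.847, 27.513, 91.461, -0, 61.026, -2.67], TCP at [0.263, -0.595, 0.245] pointing down, gripper open.
Joint ranges: [-157.49, 157.49], [-46.99, 117.5], [13.45, 153.17], [-89.5, 269.5], [5.16, 153.95], [-167.48, 167.48]. Speed limits (degrees/s): [108.29, 108.29, 136.94, 172.46, 172.46, 172.46].

INTERFACE

Orientations are given as [roll, pitch, yaw] about the fixed x, y, z axes, in that order (R = Rz(yaw) Ry(pitch) Rx(roll)).
In Python, from workcell import arm gives the robot as it stands. The module is installed in compiled form; this text tells all that it offers.
- The arm moves only by the tool drive_tool, never from a script. Its argument "rows" is a list of rows, each a list of 3 entries, a list of its own where there are three numbers: the finger opening in cm, from 0 to 8.54, then the shift along the tool's x, y, z in cm, then the turn, a rotation vector about the tool's x, y, z in rad. A call has 1 to 20 rows; each row is the pose to reach, as a shift and turn from the pose commanded when the call began, along the tool's axes at that moment; what a row does not reach only later rows make up. A row lasts 1/10 s, in which the tool goes at most 50 mm and 8.59 degrees, less where a joint would pass 70% of its speed; a pose out of reach is approached as far as the arm can. A call with a gripper value outside its range is refused whole. The fingers move at their own pace and stop on an object; the grip force is fixed at half the most. Time passes only in rows, so rows that repeat a pose let the fingers close. It gives the time, the measured TCP pose, the force, the opening and the grip force at its end, in the units of the state.
- arm.observe(): the state, without advancing time (a new reading comes with each control period).
- arm.read_camera(name): name is "side" or "top"; returns the picture (400x640x3 uint8, red, green, blue); there is no depth.
- arm.camera_model(name): a dict with "fov_y" (degrees; the focal length in pixels is half the picture's height over the tangent of half this angle, whatever the lens; pixels are square), "cx", "cy" (the principal point, pixels), "eye" and "orientation" of the camera in the world. Camera axes: x right, y up, looking along -z (the intrinsics and any distortion apply to the point x, -y, -z); pixel columns grow to the right and rows downward; lengths in m; the calibration is good to about 2 mm. A picture is of the moment at which its call begins. camera_model takes no time and is no camera call.
- arm.job_done(): hands the job in; it is judged then, once.
The state is a dict: "t": time; "joint_positions": joint angles; "dq": joint speeds; "effort": joint torques, N m; "eef_pos": TCP position; "eef_rot": TCP orientation; "ft_force": force on the tool from outside, world axes, zero at the start; "moment": the same for the moment, N m; "finger_gap": finger opening in m; "gripper_force": force on a finger pad.
Only numpy, scipy, OpenCV 4.12 (cv2) and the standard library are available. Lean on these libraries where they do the work, as an engineer would, in place of code of your own. Each camera call takes 0.05 s, during which the arm holds its last target. There are 200 camera calls.

## Working session

There is one attempt and no reset: what is moved stays moved. The work goes in short steps, Python scripts to look and compute and a tool call to move; the robot and the scene stay as the last step left them, time stands still between calls to the robot, and variables do not carry over. Pictures are saved under pics/ and viewed, at most 10 in all, crops included, and the job is handed in when it is done.

Besides the shell and the picture viewer there is one more tool, called as name(argument=value, ...), one argument or row to a line, values as JSON. drive_tool: Moves the arm, as the interface text tells. Its arguments: {"type":"object","properties":{"rows":{"type":"array"}},"required":["rows"]}

```bash
mkdir -p pics
python3 - <<'E'
from workcell import arm
import cv2
for n in("top","side"):
    print(n,arm.camera_model(n)); cv2.imwrite(f"pics/{n}0.png",arm.read_camera(n)[:,:,::-1])
s=arm.observe();print(s)
E
```

```text
top {'fov_y': 46.079299711691185, 'cx': 321.3057768555485, 'cy': 210.43382767095818, 'eye': array([0.36786751, 0.00466106, 1.05930284]), 'orientation': array([ 12.09736807,  -0.24202687, -89.31397428])}
side {'fov_y': 55.93373463907101, 'cx': 318.4042582224623, 'cy': 200.22367858824956, 'eye': array([ 0.41605034, -0.70527353,  0.47247621]), 'orientation': array([ 59.75881011,   1.0070059 , -13.69647723])}
{'t': 0.1, 'joint_positions': array([-6.88462499e+01,  2.75492385e+01,  9.14899977e+01,  1.03371084e-03,
        6.10242980e+01, -2.67118557e+00]), 'dq': array([-0.13945516, -0.07885985, -0.2062914 , -0.06516461, -0.01513263,
       -0.03630374]), 'effort': array([ 1.48596147e-03, -9.52253938e+01, -4.31043255e+01, -4.18285099e-04,
        5.17636086e-03, -1.24186395e-04]), 'eef_pos': array([ 0.26245095, -0.59428339,  0.24470376]), 'eef_rot': array([-1.79936577e+02, -3.86373010e-03,  2.38244322e+01]), 'ft_force': array([-0.25544629, -0.58609202, -0.14186655]), 'moment': array([-0.00210164,  0.03538446,  0.01502093]), 'gripper_force': 0.0, 'finger_gap': 0.08518386002676315}
```

View pics/top0.png

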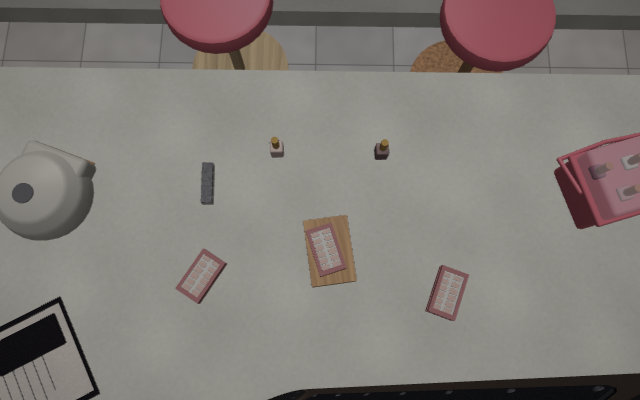

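View pics/side0.png

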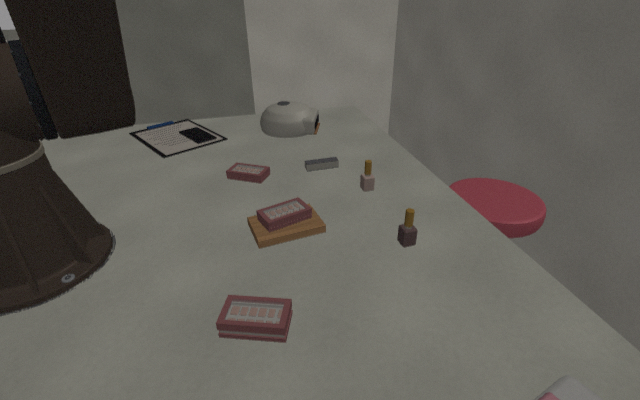

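Top view: shut case left at about (201,276), stand and bottom case at (328,250), and the raised-lid case right at (448,293). The side view shows the white shoulder on that case, near (255,318). Bottles are at (277,147) and (382,149), the buffer at (207,183).

```bash
cat > h.py <<'E'
import numpy as np, cv2
from scipy.spatial.transform import Rotation as R
from workcell import arm
def cam(n):
    m=arm.camera_model(n); return m, 200/np.tan(np.radians(m['fov_y']/2)), R.from_euler('xyz',m['orientation'],degrees=True).as_matrix()
def ray(n,p):
    m,f,Q=cam(n); p=np.atleast_2d(p).astype(float)
    d=np.c_[(p[:,0]-m['cx'])/f,-(p[:,1]-m['cy'])/f,-np.ones(len(p))]@Q.T
    return np.array(m['eye']),d
def plane(n,p,z):
    e,d=ray(n,p); return e+d*((z-e[2])/d[:,2])[:,None]
def tri(p,q):
    e,d=ray('top',p); g,h=ray('side',q); d=d[0];h=h[0]
    s=np.linalg.lstsq(np.c_[d,-h],g-e,rcond=None)[0]; a=e+s[0]*d;b=g+s[1]*h
    return (a+b)/2,np.linalg.norm(a-b)
E
python3 - <<'E'
from h import *
im={n:cv2.imread(f"pics/{n}0.png") for n in("top","side")}
crops=dict(top=[(165,240),(290,205),(412,255)],side=[(215,155),(245,190),(212,285)])
rows=[]
for n in im:
    rows.append(np.hstack([cv2.resize(im[n][y:y+75,x:x+85],(255*1,225),interpolation=cv2.INTER_CUBIC) for x,y in crops[n]]))
cv2.imwrite("pics/crops.png",np.vstack(rows))
for n in im:
    hsv=cv2.cvtColor(im[n],cv2.COLOR_BGR2HSV)
    for x,y in crops[n]:
        c=im[n][y:y+75,x:x+85].astype(int); h=hsv[y:y+75,x:x+85]
        m=(((h[...,0]>165)|(h[...,0]<6))&(h[...,1]>70)).astype(np.uint8)
        cs=cv2.findContours(m,cv2.RETR_EXTERNAL,cv2.CHAIN_APPROX_NONE)[0]
        k=max(cs,key=cv2.contourArea); print(n,(x,y),cv2.contourArea(k),cv2.minAreaRect(k+np.array([x,y])))
        print(im[n][int(y+37),x+20:x+70:3].tolist())
E
```

```text
top (165, 240) 1282.5 ((200.56982421875, 275.7056579589844), (27.88669776916504, 48.56281661987305), 34.38034439086914)
[[86, 85, 122], [142, 146, 149], [138, 142, 145], [121, 128, 147], [120, 126, 142], [144, 148, 150], [139, 143, 146], [123, 130, 150], [122, 129, 149], [87, 85, 123], [56, 55, 83], [122, 128, 131], [139, 145, 146], [139, 146, 147], [142, 148, 149], [139, 146, 146], [138, 145, 146]]
top (290, 205) 1242.0 ((325.3999938964844, 249.19998168945312), (48.06661605834961, 27.195587158203125), 71.56505584716797)
[[89, 89, 127], [90, 93, 112], [125, 132, 151], [126, 132, 150], [148, 152, 153], [148, 151, 153], [133, 138, 150], [126, 133, 152], [117, 119, 138], [88, 90, 127], [79, 105, 131], [76, 103, 127], [85, 113, 140], [87, 115, 142], [138, 145, 146], [137, 145, 145], [140, 146, 148]]
top (412, 255) 1376.5 ((446.7823181152344, 292.43035888671875), (30.096601486206055, 49.25937271118164), 17.744672775268555)
[[78, 77, 109], [86, 84, 122], [116, 122, 144], [124, 130, 149], [137, 141, 147], [143, 147, 149], [124, 131, 150], [121, 127, 147], [122, 129, 146], [101, 101, 113], [
[... 577 characters left out ...]
.6999969482422), (23.717082977294922, 53.44248962402344), 71.56504821777344)
[[41, 45, 65], [42, 44, 65], [55, 58, 82], [61, 60, 90], [49, 48, 74], [49, 48, 76], [55, 63, 88], [54, 80, 102], [54, 78, 102], [53, 75, 101], [52, 78, 101], [57, 78, 106], [60, 87, 111], [55, 83, 109], [61, 87, 111], [58, 81, 108], [60, 85, 109]]
side (212, 285) 2548.5 ((253.51771545410156, 317.7344970703125), (74.30172729492188, 42.904754638671875), 3.814074993133545)
[[62, 65, 95], [63, 64, 95], [62, 62, 95], [60, 61, 95], [64, 64, 95], [63, 64, 96], [63, 63, 95], [63, 64, 96], [66, 69, 100], [73, 75, 103], [80, 86, 109], [97, 103, 109], [83, 91, 110], [86, 92, 115], [106, 112, 115], [89, 97, 114], [61, 60, 91]]
```

View pics/crops.png

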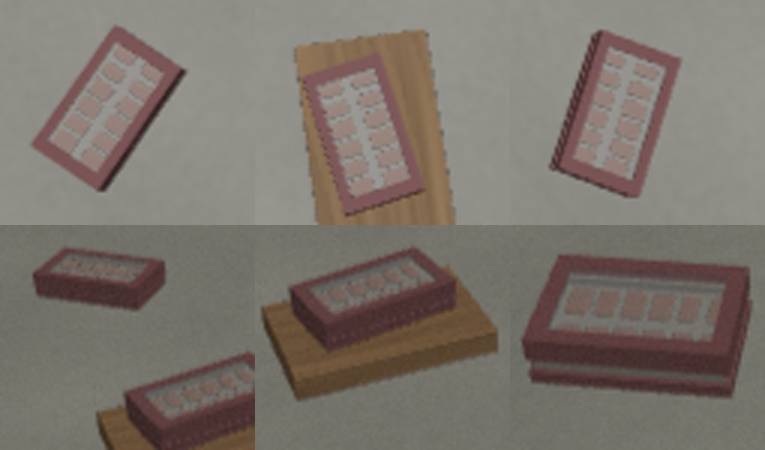

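The crops show clean lid frames in all three cases, brighter than their sides. Next I fit quads to the lid tops in both views.

```bash
cat >> h.py <<'E'
def quad(img,x,y,w,h,thr,S=6,near=None):
    c=cv2.resize(img[y:y+h,x:x+w],None,fx=S,fy=S,interpolation=cv2.INTER_CUBIC)
    hsv=cv2.cvtColor(c,cv2.COLOR_BGR2HSV)
    m=(((hsv[...,0]>160)|(hsv[...,0]<6))&(hsv[...,1]>55)&(c[...,2]>thr)).astype(np.uint8)
    m=cv2.morphologyEx(m,cv2.MORPH_OPEN,np.ones((9,9),np.uint8))
    k=max(cv2.findContours(m,cv2.RETR_EXTERNAL,cv2.CHAIN_APPROX_NONE)[0],key=cv2.contourArea)
    q=cv2.approxPolyN(k,4,ensure_convex=True).reshape(-1,2).astype(float)
    # refine: line fit to contour points along each edge, then intersect
    k=k.reshape(-1,2).astype(float); L=[]
    for i in range(4):
        a,b=q[i],q[(i+1)%4]; u=(b-a)/np.linalg.norm(b-a); t=(k-a)@u; d=np.abs((k-a)@[-u[1],u[0]])
        s=k[(d<S*1.2)&(t>.12*np.linalg.norm(b-a))&(t<.88*np.linalg.norm(b-a))]
        v=cv2.fitLine(s.astype(np.float32),cv2.DIST_HUBER,0,.01,.01).ravel(); n=np.array([-v[1],v[0]]); L.append((n,n@v[2:]))
    q=np.array([np.linalg.solve([L[i-1][0],L[i][0]],[L[i-1][1],L[i][1]]) for i in range(4)])
    return (q+.5)/S-.5+[x,y]
def diag(q): return np.linalg.solve(np.c_[q[2]-q[0],-(q[3]-q[1])],q[1]-q[0])[0]*(q[2]-q[0])+q[0]
def rect(P):
    e=[P[(i+1)%4]-P[i] for i in range(4)]; l=[np.linalg.norm(v[:2]) for v in e]
    if l[0]+l[2]<l[1]+l[3]: e=e[1:]+e[:1]; l=l[1:]+l[:1]
    v=e[0]-e[2]; return P.mean(0),(np.degrees(np.arctan2(v[1],v[0]))+90)%180-90,np.round(l,4)
E
python3 - <<'E'
from h import *
T=cv2.imread("pics/top0.png");S=cv2.imread("pics/side0.png")
for nm,a,b,z in(("C",(165,240,75,75),(215,155,65,35),.024),("A",(295,208,58,75),(250,195,75,40),.044),("B",(412,255,75,75),(212,290,85,55),.031)):
    q=quad(T,*a,103)
    try: r=quad(S,*b,88 if nm!='C' else 78)
    except Exception as ex: r=None;print(ex)
    print(nm,q.round(1).tolist(),rect(plane('top',q,z)))
    if r is not None: p,g=tri(diag(q),diag(r)); print('  side',r.round(1).tolist(),rect(plane('side',r,z)),'tri',p,g)
# stand top corners
h=cv2.cvtColor(T,cv2.COLOR_BGR2HSV); print(plane('top',[(277,147),(382,149),(207,183)],.0).round(3))
E
```

```text
C [[224.6, 262.2], [196.9, 302.8], [175.1, 287.9], [203.0, 247.9]] (array([0.44213113, 0.26626494, 0.024     ]), np.float64(-31.898277211783096), array([0.1039, 0.0585, 0.1038, 0.0584]))
  side [[269.0, 167.2], [260.2, 175.8], [245.9, 173.2], [285.1, 173.2]] (array([0.48613323, 0.22952309, 0.024     ]), np.float64(7.919437107936716), array([0.056 , 0.0443, 0.1069, 0.0628])) tri [0.40559867 0.26648156 0.00511822] 0.07599055823266601
A [[345.8, 267.2], [319.9, 275.8], [305.3, 230.3], [330.8, 222.2]] (array([ 0.5008238 , -0.00693964,  0.044     ]), np.float64(18.594287969332242), array([0.1039, 0.0586, 0.1034, 0.0587]))
  side [[283.4, 217.1], [268.0, 222.3], [256.4, 210.1], [234.8, 217.1]] (array([ 0.44866413, -0.02343056,  0.044     ]), np.float64(-34.77539292893246), array([0.0577, 0.0497, 0.1029, 0.0357])) tri [ 0.58890055 -0.02895748 -0.04122232] 0.15806327008855423
B [[468.3, 274.3], [454.2, 320.1], [428.1, 310.4], [442.6, 264.9]] (array([ 0.41136728, -0.27336599,  0.031     ]), np.float64(-19.893586907178303), array([0.1037, 0.0584, 0.1038, 0.0584]))
  side [[290.7, 298.7], [283.9, 327.5], [215.6, 322.4], [227.9, 294.5]] (array([ 0.41124709, -0.27125354,  0.031     ]), np.float64(-19.887080832227753), array([0.1045, 0.0586, 0.1043, 0.0586])) tri [ 0.41128263 -0.2729176   0.03272483] 4.046386856129877e-05
[[ 0.747  0.11   0.   ]
 [ 0.746 -0.139  0.   ]
 [ 0.657  0.27   0.   ]]
```

```bash
cat >> h.py <<'E'
def go(x,y,z,yaw):
    s=arm.observe(); Q=R.from_euler('xyz',s['eef_rot'],degrees=True)
    G=R.from_euler('xyz',[180,0,yaw],degrees=True)
    print('shift cm',(Q.inv().apply(np.array([x,y,z])-s['eef_pos'])*100).round(2),'turn',(Q.inv()*G).as_rotvec().round(3),'at',s['eef_pos'].round(4),s['eef_rot'].round(2),'t',round(s['t'],2))
E
python3 - <<'E'
from h import *
for nm,r,q in(("C",[[236.3,162.3],[270,167.3],[261.7,173.3],[226.7,171.3]],[[224.6,262.2],[196.9,302.8],[175.1,287.9],[203.0,247.9]]),
 ("A",[[298,197.7],[312,208.3],[269.3,221.7],[257,211]],[[345.8,267.2],[319.9,275.8],[305.3,230.3],[330.8,222.2]])):
    print(nm,tri(diag(np.array(q)),diag(np.array(r))))
go(.4113,-.2731,.08,-19.9)
E
```

```text
C (array([0.44775334, 0.26716908, 0.02062884]), np.float64(0.010626765784766947))
A (array([ 0.50077175, -0.00697881,  0.04284773]), np.float64(0.0004470772590358292))
shift cm [ 26.59 -23.35  16.5 ] turn [-0.001  0.     0.763] at [ 0.2625 -0.5943  0.2447] [-179.94   -0.     23.82] t 0.1
```

drive_tool(
  rows=[
    [0,[3,-3,1],[0,0,0.12]],
    [0,[7,-6,3],[0,0,0.25]],
    [0,[10,-9,5],[0,0,0.38]],
    [0,[14,-12,7],[0,0,0.51]],
    [0,[17,-15,9],[0,0,0.64]],
    [0,[20,-18,11],[0,0,0.763]],
    [0,[23,-21,13],[0,0,0.763]],
    [0,[25,-22.5,14],[0,0,0.763]],
    [0,[26.6,-23.35,15],[0,0,0.763]],
    [0,[26.6,-23.35,16.5],[0,0,0.763]],
    [0,[26.6,-23.35,16.5],[0,0,0.763]],
    [0,[26.6,-23.35,16.5],[0,0,0.763]],
  ],
)

```text
t: 1.3
eef_pos: [0.4113, -0.2735, 0.0803]
eef_rot: [-180.0, 0.1, -19.9]
ft_force: [-0.0, -0.3, 0.6]
finger_gap: 0.0001
gripper_force: 0.0
```

Run:
```python
from h import *
go(.4113,-.2731,.05,-19.9)
s=arm.observe();print(s['ft_force'],s['finger_gap'])
I=arm.read_camera("side")[:,:,::-1]; cv2.imwrite("pics/s1.png",cv2.resize(I[150:360,150:400],None,fx=3,fy=3)[:600,:750])
```

```text
shift cm [-0.01 -0.04  3.03] turn [-0.     0.001  0.   ] at [ 0.4113 -0.2735  0.0803] [-1.7998e+02  5.0000e-02 -1.9900e+01] t 1.3
[-0.03097212 -0.31105377  0.61625696] 6.381199490432628e-05
```

View pics/s1.png

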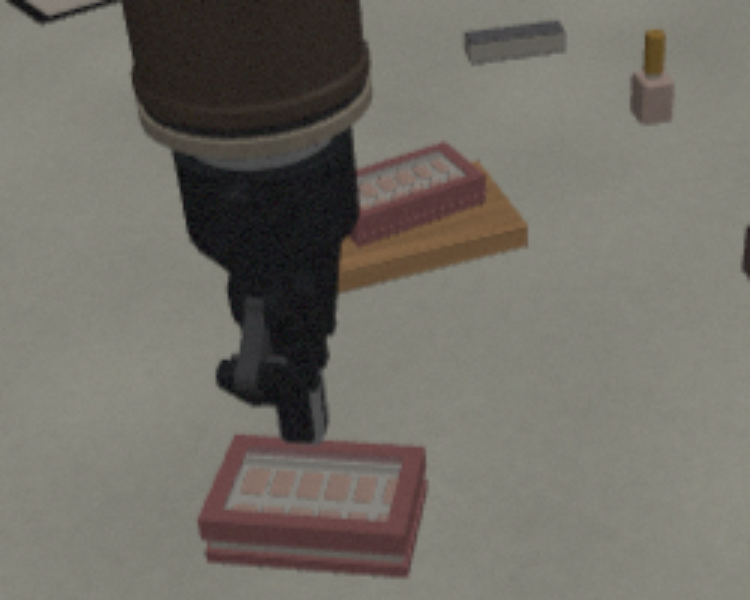

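The shut fingertip shows at crop (300,440), i.e. full (250,297), hovering over the lid whose gap is still visible. I'll descend gently.

drive_tool(
  rows=[
    [0,[0,0,1.5],[0,0,0]],
    [0,[0,0,2.5],[0,0,0]],
    [0,[0,0,3.0],[0,0,0]],
    [0,[0,0,3.3],[0,0,0]],
    [0,[0,0,3.5],[0,0,0]],
    [0,[0,0,3.7],[0,0,0]],
    [0,[0,0,3.7],[0,0,0]],
  ],
)

```text
t: 2.05
eef_pos: [0.4116, -0.2736, 0.0434]
eef_rot: [180.0, -0.0, -19.9]
ft_force: [0.8, -0.9, 0.3]
finger_gap: 0.0001
gripper_force: 0.0
```

drive_tool(
  rows=[
    [0,[0,0,0.1],[0,0,0]],
    [0,[0,0,0.2],[0,0,0]],
    [0,[0,0,0.3],[0,0,0]],
    [0,[0,0,0.3],[0,0,0]],
  ],
)

```text
t: 2.45
eef_pos: [0.4117, -0.2737, 0.0405]
eef_rot: [180.0, -0.0, -19.9]
ft_force: [0.9, -0.7, 1.6]
finger_gap: -0.0001
gripper_force: 0.9
```

drive_tool(
  rows=[
    [0,[0,0,0.1],[0,0,0]],
    [0,[0,0,0.2],[0,0,0]],
    [0,[0,0,0.2],[0,0,0]],
  ],
)

```text
t: 2.75
eef_pos: [0.4117, -0.2737, 0.0384]
eef_rot: [180.0, -0.0, -19.9]
ft_force: [-1.5, -0.7, 1.5]
finger_gap: -0.0002
gripper_force: 1.0
```

drive_tool(
  rows=[
    [0,[0,0,0.1],[0,0,0]],
    [0,[0,0,0.15],[0,0,0]],
    [0,[0,0,0.15],[0,0,0]],
  ],
)

```text
t: 3.05
eef_pos: [0.4118, -0.2737, 0.0378]
eef_rot: [180.0, -0.0, -19.9]
ft_force: [-5.3, 1.4, 27.9]
finger_gap: 0.0001
gripper_force: 14.2
```

A hard stop at TCP 0.0378 with 28 N means the lid is home, and that the shut tip offset is 14 mm. I'll lift, open and re-measure.

drive_tool(
  rows=[
    [0,[0,0,-0.5],[0,0,0]],
    [0,[0,0,-2],[0,0,0]],
    [8.5,[0,0,-5],[0,0,0]],
    [8.5,[0,0,-9],[0,0,0]],
    [8.5,[-10,0,-11],[0,0,0]],
    [8.5,[-10,0,-11],[0,0,0]],
    [8.5,[-10,0,-11],[0,0,0]],
    [8.5,[-10,0,-11],[0,0,0]],
  ],
)

```text
t: 3.85
eef_pos: [0.3171, -0.2395, 0.1473]
eef_rot: [180.0, -0.1, -19.9]
ft_force: [1.1, -1.1, 0.6]
finger_gap: 0.0842
gripper_force: 0.0
```

Run:
```python
from h import *
T=arm.read_camera("top")[:,:,::-1].copy();S=arm.read_camera("side")[:,:,::-1].copy()
cv2.imwrite("pics/s2.png",np.hstack([cv2.resize(S[250:370,170:320],None,fx=2.5,fy=2.5),cv2.resize(T[240:360,390:540],None,fx=2.5,fy=2.5)]))
for f in (lambda:print(rect(plane('top',quad(T,412,255,75,75,103),.024))),lambda:print(rect(plane('side',quad(S,205,285,95,60,86),.024)))):
    try: f()
    except Exception as e: print(e)
try: print(tri(diag(quad(T,412,255,75,75,103)),diag(quad(S,205,285,95,60,86))))
except Exception as e: print(e)
go(.4113,-.2731,.05,-19.9)
```

```text
(array([ 0.41129693, -0.2729578 ,  0.024     ]), np.float64(-19.883894442001235), array([0.1039, 0.0585, 0.1037, 0.0585]))
(array([ 0.41148617, -0.27296921,  0.024     ]), np.float64(-19.929737319693317), array([0.1053, 0.0598, 0.1052, 0.0597]))
(array([ 0.41142451, -0.27293711,  0.0239388 ]), np.float64(0.0002888979878181759))
shift cm [ 9.82 -0.08  9.71] turn [ 0.001 -0.001  0.   ] at [ 0.3186 -0.2403  0.147 ] [ 1.7997e+02 -8.0000e-02 -1.9900e+01] t 3.95
```

View pics/s2.png

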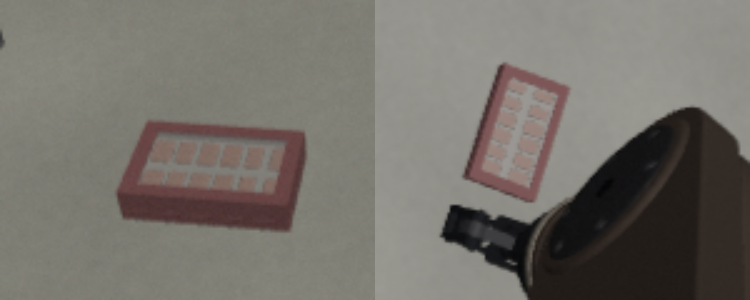

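Lid shut, no gap visible. B's top is at z 0.0239, centre (0.4114,-0.2730), yaw -19.9. Now grasp it.

drive_tool(
  rows=[
    [8.5,[3,0,2],[0,0,0]],
    [8.5,[7,0,4],[0,0,0]],
    [8.5,[9.82,-0.08,7],[0,0,0]],
    [8.5,[9.82,-0.08,9.7],[0,0,0]],
    [8.5,[9.82,-0.08,11.5],[0,0,0]],
    [8.5,[9.82,-0.08,12.7],[0,0,0]],
    [8.5,[9.82,-0.08,13.2],[0,0,0]],
    [8.5,[9.82,-0.08,13.2],[0,0,0]],
    [7.5,[9.82,-0.08,13.2],[0,0,0]],
    [7,[9.82,-0.08,13.2],[0,0,0]],
    [6.5,[9.82,-0.08,13.2],[0,0,0]],
    [6,[9.82,-0.08,13.2],[0,0,0]],
    [5.5,[9.82,-0.08,13.2],[0,0,0]],
    [5.5,[9.82,-0.08,13.2],[0,0,0]],
    [5.5,[9.82,-0.08,13.2],[0,0,0]],
  ],
)

```text
t: 5.45
eef_pos: [0.4104, -0.2724, 0.0156]
eef_rot: [180.0, -0.1, -19.9]
ft_force: [-2.2, 0.2, 15.5]
finger_gap: 0.0592
gripper_force: 61.1
```

drive_tool(
  rows=[
    [5.5,[0,0,-0.5],[0,0,0]],
    [5.5,[0,0,-2],[0,0,0]],
    [5.5,[0,0,-5],[0,0,0]],
    [5.5,[0,0,-9],[0,0,0]],
    [5.5,[0,0,-11],[0,0,0]],
    [5.5,[0,0,-11],[0,0,0]],
    [5.5,[0,0,-11],[0,0,0]],
  ],
)

```text
t: 6.15
eef_pos: [0.4102, -0.2722, 0.125]
eef_rot: [180.0, -0.1, -19.9]
ft_force: [-0.9, 0.8, -1.0]
finger_gap: 0.0587
gripper_force: 65.1
```

Run:
```python
from h import *
go(.5008,-.0070,.10,18.6)
S=arm.read_camera("side")[:,:,::-1].copy()
cv2.imwrite("pics/s3.png",cv2.resize(S[150:340,150:340],None,fx=3,fy=3))
```

```text
shift cm [ -0.51 -28.02   2.49] turn [ 0.001 -0.001 -0.672] at [ 0.4102 -0.2722  0.125 ] [ 1.7998e+02 -5.0000e-02 -1.9900e+01] t 6.15
```

View pics/s3.png

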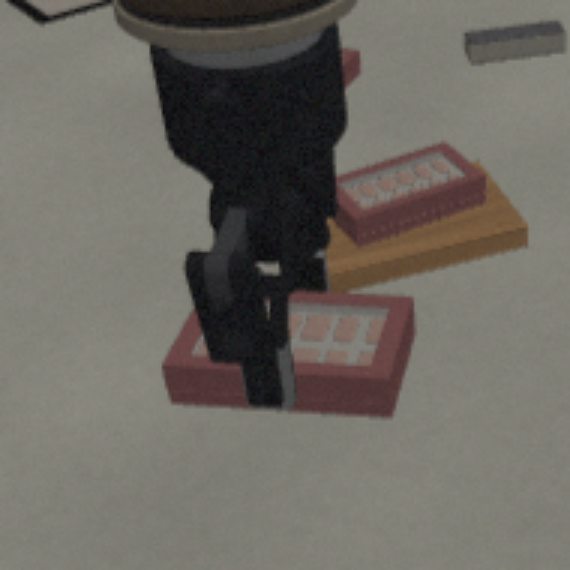

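Case held level, tips just above its bottom edge; near bottom corners at crop (172,403) and (392,416). I'll move above the stand and check the hold from these corners.

drive_tool(
  rows=[
    [5.5,[0,-2,0],[0,0,-0.07]],
    [5.5,[0,-5,0],[0,0,-0.17]],
    [5.5,[0,-9,0],[0,0,-0.27]],
    [5.5,[-0.1,-13,0],[0,0,-0.37]],
    [5.5,[-0.2,-17,0],[0,0,-0.47]],
    [5.5,[-0.3,-21,0],[0,0,-0.57]],
    [5.5,[-0.4,-24,0],[0,0,-0.62]],
    [5.5,[-0.51,-26.5,0.5],[0,0,-0.672]],
    [5.5,[-0.51,-28.02,1.5],[0,0,-0.672]],
    [5.5,[-0.51,-28.02,2.5],[0,0,-0.672]],
    [5.5,[-0.51,-28.02,2.5],[0,0,-0.672]],
    [5.5,[-0.51,-28.02,2.5],[0,0,-0.672]],
    [5.5,[-0.51,-28.02,2.5],[0,0,-0.672]],
  ],
)

```text
t: 7.5
eef_pos: [0.5005, -0.0079, 0.0998]
eef_rot: [-180.0, 0.0, 18.5]
ft_force: [-0.2, 0.2, -0.8]
finger_gap: 0.0587
gripper_force: 65.2
```

Run:
```python
from h import *
o=R.from_euler('xyz',[180,0,-19.9],degrees=True)
px=np.array([[172,403],[392,416]])/3+150-1/3
for z in(.104,.107,.1094,.112):
    P=plane('side',px,z); t=o.inv().apply(P-[.4102,-.2722,.125]); print(z,np.linalg.norm(P[1]-P[0]).round(4),t.round(4).tolist(),t.mean(0).round(4))
go(.5008,-.0070,.07,18.6)
T=arm.read_camera("top")[:,:,::-1].copy();S=arm.read_camera("side")[:,:,::-1].copy()
cv2.imwrite("pics/s4.png",np.hstack([cv2.resize(S[150:270,220:370],None,fx=2.6,fy=2.6),cv2.resize(T[190:310,260:410],None,fx=2.6,fy=2.6)]))
```

```text
0.104 0.1055 [[-0.0538, 0.0241, 0.021], [0.0517, 0.0233, 0.021]] [-0.0011  0.0237  0.021 ]
0.107 0.1046 [[-0.0521, 0.0272, 0.018], [0.0525, 0.0264, 0.018]] [0.0002 0.0268 0.018 ]
0.1094 0.1039 [[-0.0508, 0.0297, 0.0156], [0.0531, 0.0289, 0.0156]] [0.0012 0.0293 0.0156]
0.112 0.1032 [[-0.0493, 0.0324, 0.013], [0.0538, 0.0316, 0.013]] [0.0023 0.032  0.013 ]
shift cm [ 0.06 -0.07  2.98] turn [-0.     0.    -0.002] at [ 0.5005 -0.0079  0.0998] [-1.7999e+02  2.0000e-02  1.8510e+01] t 7.5
```

View pics/s4.png

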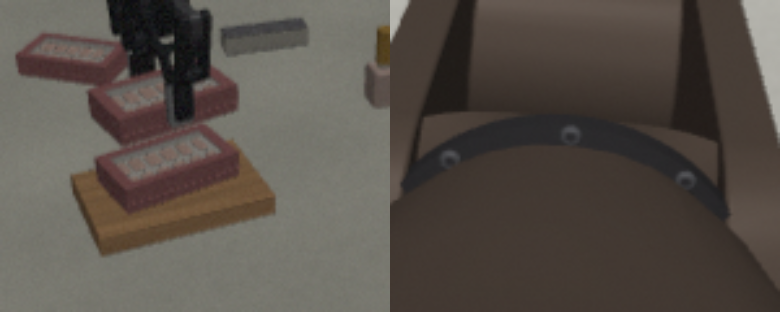

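Held case clearly above and parallel to the bottom case; the top view is blocked by the arm. Hold offset is +1.2 mm along tool x. Lowering now.

drive_tool(
  rows=[
    [5.5,[-0.06,-0.07,0.5],[0,0,-0.002]],
    [5.5,[-0.06,-0.07,1.5],[0,0,-0.002]],
    [5.5,[-0.06,-0.07,2.5],[0,0,-0.002]],
    [5.5,[-0.06,-0.07,3.2],[0,0,-0.002]],
    [5.5,[-0.06,-0.07,3.6],[0,0,-0.002]],
    [5.5,[-0.06,-0.07,3.8],[0,0,-0.002]],
    [5.5,[-0.06,-0.07,3.8],[0,0,-0.002]],
    [5.5,[-0.06,-0.07,3.8],[0,0,-0.002]],
  ],
)

```text
t: 8.4
eef_pos: [0.5001, -0.0065, 0.0619]
eef_rot: [180.0, -0.0, 18.7]
ft_force: [-0.6, 0.1, -0.5]
finger_gap: 0.0587
gripper_force: 65.2
```

Run:
```python
from h import *
go(.4997,-.0074,.0597,18.6)
S=arm.read_camera("side")[:,:,::-1].copy()
cv2.imwrite("pics/s5.png",cv2.resize(S[170:250,230:350],None,fx=5,fy=5,interpolation=cv2.INTER_CUBIC))
```

```text
shift cm [-0.06  0.07  0.22] turn [ 0.    -0.     0.002] at [ 0.5001 -0.0065  0.0619] [ 1.7999e+02 -1.0000e-02  1.8730e+01] t 8.4
```

View pics/s5.png

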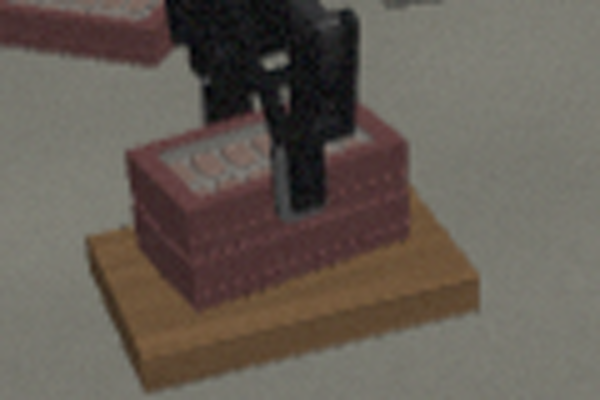

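Already nearly flush in the picture, seam from crop (135,210) to (410,190). Final lowering with small steps.

drive_tool(
  rows=[
    [5.5,[-0.05,0.07,0.1],[0,0,0]],
    [5.5,[-0.05,0.07,0.15],[0,0,0]],
    [5.5,[-0.05,0.07,0.2],[0,0,0]],
    [5.5,[-0.05,0.07,0.2],[0,0,0]],
    [5.5,[-0.05,0.07,0.2],[0,0,0]],
  ],
)

```text
t: 8.95
eef_pos: [0.4997, -0.0073, 0.0598]
eef_rot: [-180.0, -0.0, 18.7]
ft_force: [0.2, 0.7, -0.1]
finger_gap: 0.0591
gripper_force: 65.2
```

drive_tool(
  rows=[
    [5.5,[0,0,0.05],[0,0,0]],
    [5.5,[0,0,0.08],[0,0,0]],
    [5.5,[0,0,0.08],[0,0,0]],
  ],
)

```text
t: 9.25
eef_pos: [0.4997, -0.0073, 0.0597]
eef_rot: [180.0, -0.0, 18.7]
ft_force: [-4.0, 0.4, 18.0]
finger_gap: 0.0587
gripper_force: 67.5
```

drive_tool(
  rows=[
    [5.5,[0,0,-0.06],[0,0,0]],
    [6.2,[0,0,-0.06],[0,0,0]],
    [6.8,[0,0,-0.06],[0,0,0]],
    [7.5,[0,0,-0.06],[0,0,0]],
    [8.5,[0,0,-0.06],[0,0,0]],
    [8.5,[0,0,-0.06],[0,0,0]],
    [8.5,[0,0,-1],[0,0,0]],
    [8.5,[0,0,-3],[0,0,0]],
    [8.5,[0,0,-7],[0,0,0]],
    [8.5,[0,-4,-10],[0,0,0]],
    [8.5,[0,-8,-10],[0,0,0.1]],
    [8.5,[0,-12,-10],[0,0,0.2]],
    [8.5,[0,-12,-10],[0,0,0.2]],
    [8.5,[0,-12,-10],[0,0,0.2]],
  ],
)

```text
t: 10.65
eef_pos: [0.461, 0.107, 0.1596]
eef_rot: [180.0, -0.0, 7.4]
ft_force: [-0.6, -0.3, -0.0]
finger_gap: 0.0851
gripper_force: 0.0
```

Run:
```python
from h import *
T=arm.read_camera("top")[:,:,::-1].copy();S=arm.read_camera("side")[:,:,::-1].copy()
cv2.imwrite("pics/top5.png",T)
cv2.imwrite("pics/s6.png",np.hstack([cv2.resize(S[155:245,215:340],None,fx=3,fy=3),cv2.resize(T[190:310,160:370],None,fx=2,fy=2)[:270]]))
for b,z in(((295,200,60,85),.068),((165,240,75,75),.024)):
    try:
        q=quad(T,*b,103); print(q.round(1).tolist(),rect(plane('top',q,z)))
    except Exception as e: print(e)
go(.4421,.2663,.06,-31.9)
```

```text
Traceback (most recent call last):
ValueError: all the input array dimensions except for the concatenation axis must match exactly, but along dimension 0, the array at index 0 has size 270 and the array at index 1 has size 240
```

Run:
```python
from h import *
T=cv2.imread("pics/top5.png");S0=cv2.imread("pics/side0.png")
S=arm.read_camera("side")[:,:,::-1].copy()
for n,b,z in(("stack",(295,200,60,85),.068),("C",(165,240,75,75),.024)):
    try:
        q=quad(T,*b,103); print(n,q.round(1).tolist(),rect(plane('top',q,z)))
    except Exception as e: print(n,e)
h=cv2.cvtColor(S,cv2.COLOR_BGR2HSV)
for nm,I,b in(("C",S0,(220,156,56,29)),("stack",S,(250,180,70,45))):
    x,y,w,hh=b;c=I[y:y+hh,x:x+w]
    print(nm,'R col profile',c[:,w//2,2].tolist())
    for thr in (78,82,86,90):
        try:
            r=quad(I,*b,thr,S=10); print(thr,r.round(1).tolist(),rect(plane('side',r,.024 if nm=='C' else .068)))
        except Exception as e: print(thr,'fail')
go(.4421,.2663,.06,-31.9)
```

```text
stack [[347.0, 266.9], [319.9, 275.8], [304.9, 228.8], [331.3, 220.4]] (array([ 0.49964647, -0.00733481,  0.068     ]), np.float64(18.64568732866556), array([0.1048, 0.0595, 0.1046, 0.0599]))
C [[196.2, 304.3], [195.1, 299.7], [210.1, 278.1], [214.7, 277.5]] (array([0.41025554, 0.25530096, 0.024     ]), np.float64(-32.29545085365702), array([0.0553, 0.01  , 0.0683, 0.0102]))
C R col profile [116, 113, 112, 113, 113, 115, 116, 111, 96, 82, 96, 103, 122, 120, 118, 104, 112, 93, 79, 71, 70, 70, 73, 75, 71, 91, 116, 114, 120]
78 [[269.8, 166.5], [260.3, 175.6], [225.5, 170.7], [236.1, 162.3]] (array([0.44233275, 0.26588166, 0.024     ]), np.float64(-31.87779669327705), array([0.106 , 0.0583, 0.106 , 0.06  ]))
82 [[269.1, 166.5], [260.2, 175.4], [224.1, 170.4], [375.7, 181.2]] (array([0.52661127, 0.21241808, 0.024     ]), np.float64(-16.858480096586277), array([0.0579, 0.1102, 0.4157, 0.3027]))
86 [[268.8, 166.3], [260.2, 175.1], [256.2, 174.9], [255.6, 164.9]] (array([0.47485104, 0.24654184, 0.024     ]), np.float64(73.33876347570651), array([0.0574, 0.011 , 0.0652, 0.0405]))
90 [[268.1,
[... 586 characters left out ...]

82 [[310.9, 198.9], [266.7, 213.2], [255.0, 200.9], [297.1, 187.8]] (array([ 0.50034887, -0.00768119,  0.068     ]), np.float64(18.56711830037105), array([0.1041, 0.0587, 0.1036, 0.0605]))
86 [[310.6, 198.7], [266.6, 212.9], [255.1, 200.9], [297.1, 187.8]] (array([ 0.50034732, -0.0071134 ,  0.068     ]), np.float64(18.614651359311466), array([0.1038, 0.0578, 0.1034, 0.0592]))
90 [[297.3, 203.0], [266.2, 212.5], [255.6, 200.7], [185.8, 222.0]] (array([ 0.43328266, -0.02910036,  0.068     ]), np.float64(-9.355501186646677), array([0.0558, 0.1486, 0.2258, 0.0711]))
shift cm [  0.1  -16.18   9.92] turn [ 0.    -0.     0.684] at [0.4615 0.1056 0.1592] [ 1.7999e+02 -2.0000e-02  7.2800e+00] t 10.8
```

Stack matches to about 1 mm in both views; C is at (0.4422,0.2661), yaw -31.9, top 0.024. Moving over C.

drive_tool(
  rows=[
    [8.5,[0,-2,0],[0,0,0.12]],
    [8.5,[0,-5,0],[0,0,0.25]],
    [8.5,[0,-8,1],[0,0,0.38]],
    [8.5,[0.1,-11,2],[0,0,0.5]],
    [8.5,[0.1,-14,4],[0,0,0.62]],
    [8.5,[0.1,-16.2,6],[0,0,0.684]],
    [8.5,[0.1,-16.2,8],[0,0,0.684]],
    [8.5,[0.1,-16.2,9.9],[0,0,0.684]],
    [8.5,[0.1,-16.2,9.9],[0,0,0.684]],
    [8.5,[0.1,-16.2,9.9],[0,0,0.684]],
  ],
)

```text
t: 11.8
eef_pos: [0.442, 0.2664, 0.06]
eef_rot: [179.9, 0.0, -32.0]
ft_force: [-0.3, -0.1, 0.5]
finger_gap: 0.0849
gripper_force: 0.0
```

Run:
```python
from h import *
go(.4422,.2662,.0155,-31.9)
```

```text
shift cm [ 0.03 -0.    4.45] turn [ 0.001  0.    -0.001] at [0.442  0.2664 0.06  ] [ 1.7995e+02  3.0000e-02 -3.1980e+01] t 11.8
```

drive_tool(
  rows=[
    [8.5,[0.03,0,1.5],[0,0,0]],
    [8.5,[0.03,0,3],[0,0,0]],
    [8.5,[0.03,0,4],[0,0,0]],
    [8.5,[0.03,0,4.4],[0,0,0]],
    [8.5,[0.03,0,4.4],[0,0,0]],
    [7.5,[0.03,0,4.4],[0,0,0]],
    [7,[0.03,0,4.4],[0,0,0]],
    [6.5,[0.03,0,4.4],[0,0,0]],
    [6,[0.03,0,4.4],[0,0,0]],
    [5.5,[0.03,0,4.4],[0,0,0]],
    [5.5,[0.03,0,4.4],[0,0,0]],
    [5.5,[0.03,0,4.4],[0,0,0]],
  ],
)

```text
t: 13.0
eef_pos: [0.4421, 0.2671, 0.0166]
eef_rot: [-180.0, -0.0, -31.9]
ft_force: [-1.5, 0.1, 12.1]
finger_gap: 0.0587
gripper_force: 62.4
```

drive_tool(
  rows=[
    [5.5,[0,0,-0.5],[0,0,0]],
    [5.5,[0,0,-2],[0,0,0]],
    [5.5,[0,0,-5],[0,0,0]],
    [5.5,[0,0,-9],[0,0,0]],
    [5.5,[0,0,-13],[0,0,0]],
    [5.5,[0,0,-13],[0,0,0]],
    [5.5,[0,0,-13],[0,0,0]],
  ],
)

```text
t: 13.7
eef_pos: [0.4423, 0.2672, 0.147]
eef_rot: [-179.9, -0.1, -31.9]
ft_force: [-0.3, -0.4, -1.6]
finger_gap: 0.0585
gripper_force: 65.4
```

Run:
```python
from h import *
go(.5003,-.0071,.115,18.6)
S=arm.read_camera("side")[:,:,::-1].copy();cv2.imwrite("pics/side7.png",S)
```

```text
shift cm [19.43 20.22  3.18] turn [-0.001 -0.002 -0.882] at [0.4423 0.2672 0.147 ] [-1.799e+02 -6.000e-02 -3.192e+01] t 13.7
```

drive_tool(
  rows=[
    [5.5,[2,2,0],[0,0,-0.1]],
    [5.5,[4,4,0],[0,0,-0.21]],
    [5.5,[6.5,6.5,0],[0,0,-0.33]],
    [5.5,[9,9,0],[0,0,-0.45]],
    [5.5,[11.5,11.5,0],[0,0,-0.57]],
    [5.5,[14,14,0],[0,0,-0.69]],
    [5.5,[16.5,17,0],[0,0,-0.8]],
    [5.5,[18.5,19,0],[0,0,-0.882]],
    [5.5,[19.39,20.27,1],[0,0,-0.882]],
    [5.5,[19.39,20.27,2.2],[0,0,-0.882]],
    [5.5,[19.39,20.27,3.2],[0,0,-0.882]],
    [5.5,[19.39,20.27,3.2],[0,0,-0.882]],
    [5.5,[19.39,20.27,3.2],[0,0,-0.882]],
    [5.5,[19.39,20.27,3.2],[0,0,-0.882]],
  ],
)

```text
t: 15.15
eef_pos: [0.4994, -0.0069, 0.1141]
eef_rot: [-180.0, -0.0, 18.7]
ft_force: [1.3, 0.5, -0.8]
finger_gap: 0.0587
gripper_force: 65.3
```

Run:
```python
from h import *
go(.4997,-.0073,.0872,18.6)
S=arm.read_camera("side")[:,:,::-1].copy()
cv2.imwrite("pics/s8.png",cv2.resize(S[150:250,220:340],None,fx=5,fy=5,interpolation=cv2.INTER_CUBIC))
```

```text
shift cm [0.02 0.05 2.69] turn [-0.    -0.     0.001] at [ 0.4994 -0.0069  0.1141] [-1.800e+02 -1.000e-02  1.867e+01] t 15.15
```

View pics/s8.png

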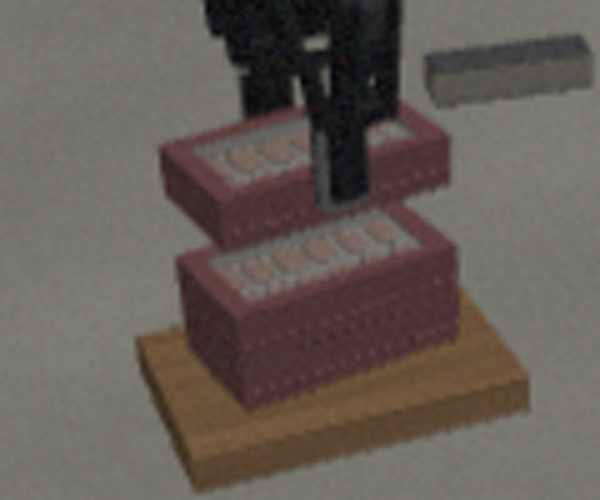

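Third case hangs level and parallel above the two-case stack (stack top corners at crop (180,260) and (458,245)). I'll lower to 2.6 mm clear, then touch.

drive_tool(
  rows=[
    [5.5,[0.02,0.04,0.7],[0,0,0]],
    [5.5,[0.02,0.04,1.6],[0,0,0]],
    [5.5,[0.02,0.04,2.2],[0,0,0]],
    [5.5,[0.02,0.04,2.6],[0,0,0]],
    [5.5,[0.02,0.04,2.7],[0,0,0]],
    [5.5,[0.02,0.04,2.7],[0,0,0]],
    [5.5,[0.02,0.04,2.7],[0,0,0]],
  ],
)

```text
t: 15.9
eef_pos: [0.4997, -0.0079, 0.0871]
eef_rot: [180.0, -0.0, 18.6]
ft_force: [0.8, -0.1, -0.8]
finger_gap: 0.0585
gripper_force: 65.3
```

drive_tool(
  rows=[
    [5.5,[0,0,0.06],[0,0,0]],
    [5.5,[0,0,0.12],[0,0,0]],
    [5.5,[0,0,0.16],[0,0,0]],
    [5.5,[0,0,0.16],[0,0,0]],
    [5.5,[0,0,0.16],[0,0,0]],
  ],
)

```text
t: 16.4
eef_pos: [0.4996, -0.0079, 0.0854]
eef_rot: [-180.0, -0.0, 18.6]
ft_force: [0.2, -0.6, -0.9]
finger_gap: 0.0585
gripper_force: 65.3
```

drive_tool(
  rows=[
    [5.5,[0,-0.05,0],[0,0,0]],
    [5.5,[0,-0.05,0.05],[0,0,0]],
    [5.5,[0,-0.05,0.08],[0,0,0]],
    [5.5,[0,-0.05,0.08],[0,0,0]],
  ],
)

```text
t: 16.8
eef_pos: [0.4994, -0.0074, 0.0846]
eef_rot: [-180.0, 0.0, 18.6]
ft_force: [0.3, 0.9, 1.4]
finger_gap: 0.0582
gripper_force: 65.6
```

drive_tool(
  rows=[
    [5.5,[0,0,0.04],[0,0,0]],
    [5.5,[0,0,0.06],[0,0,0]],
    [5.5,[0,0,0.06],[0,0,0]],
  ],
)

```text
t: 17.1
eef_pos: [0.4995, -0.0074, 0.0846]
eef_rot: [180.0, -0.0, 18.6]
ft_force: [-3.2, 0.9, 15.6]
finger_gap: 0.0588
gripper_force: 67.3
```

Seated. Back off the preload, open, retreat.

drive_tool(
  rows=[
    [5.5,[0,0,-0.05],[0,0,0]],
    [6.2,[0,0,-0.05],[0,0,0]],
    [6.8,[0,0,-0.05],[0,0,0]],
    [7.5,[0,0,-0.05],[0,0,0]],
    [8.5,[0,0,-0.05],[0,0,0]],
    [8.5,[0,0,-0.05],[0,0,0]],
    [8.5,[0,0,-1],[0,0,0]],
    [8.5,[0,0,-3],[0,0,0]],
    [8.5,[0,0,-7],[0,0,0]],
    [8.5,[0,-4,-10],[0,0,0]],
    [8.5,[0,-8,-10],[0,0,0]],
    [8.5,[0,-13,-10],[0,0,0]],
    [8.5,[0,-17,-10],[0,0,0]],
    [8.5,[0,-17,-10],[0,0,0]],
    [8.5,[0,-17,-10],[0,0,0]],
    [8.5,[0,-17,-10],[0,0,0]],
  ],
)

```text
t: 18.7
eef_pos: [0.4455, 0.1532, 0.1843]
eef_rot: [180.0, -0.0, 18.6]
ft_force: [0.8, -0.3, -0.1]
finger_gap: 0.0849
gripper_force: 0.0
```

Run:
```python
from h import *
T=arm.read_camera("top")[:,:,::-1].copy();S=arm.read_camera("side")[:,:,::-1].copy()
cv2.imwrite("pics/s9.png",np.hstack([cv2.resize(S[150:250,220:340],(384,320)),cv2.resize(T[190:290,270:390],(384,320))]))
q=quad(T,290,195,70,90,103);print(rect(plane('top',q,.092)))
for t in(80,84,87):
    try: r=quad(S,248,168,72,45,t,S=10);print(rect(plane('side',r,.092)),tri(diag(q),diag(r)))
    except Exception as e: print('fail')
```

```text
(array([ 0.4982878 , -0.00765161,  0.092     ]), np.float64(18.684453062402184), array([0.1045, 0.0598, 0.1045, 0.0606]))
(array([ 0.49907827, -0.00828512,  0.092     ]), np.float64(18.429733182383018), array([0.1036, 0.06  , 0.1046, 0.0599])) (array([ 0.49898937, -0.00754263,  0.09150047]), np.float64(0.0005787760337379406))
(array([ 0.49908806, -0.00767701,  0.092     ]), np.float64(18.455193688730077), array([0.1032, 0.0591, 0.1043, 0.0585])) (array([ 0.49903431, -0.00754255,  0.09185225]), np.float64(0.0007622810681798544))
(array([ 0.49906981, -0.00720117,  0.092     ]), np.float64(18.492074174422385), array([0.1029, 0.0581, 0.104 , 0.0575])) (array([ 0.49897271, -0.00753806,  0.09210652]), np.float64(0.0007082686019589449))
```

View pics/s9.png

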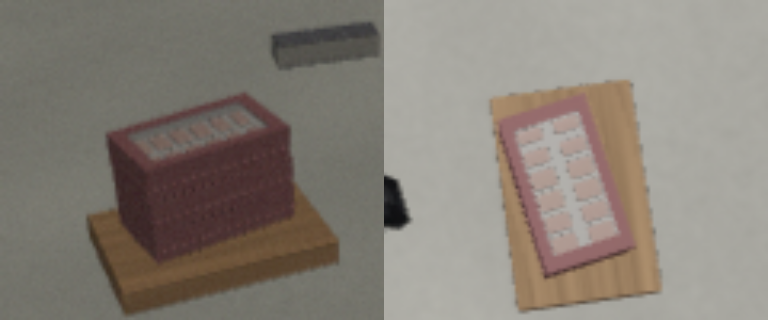

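Neat pile with flush edges in both views: top centre (0.499,-0.0075), about 2 mm from the bottom case's measured centre, top at z 0.092, arm clear. Handing in.

```bash
python3 -c "
from workcell import arm
print(arm.job_done())"
```

```text
the job is handed in; nothing more can be done
None
```

The job is handed in with the lid pressed home and both counter cases stacked on the bottom case; by camera the pile is within about 2 mm and 0.3° of where the bottom case lay, its top at 92 mm, but no verdict came back.

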